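Swap the flip optics in a laser line

ROBOT

A 6-joint arm with a two-finger parallel gripper is mounted at the origin on the work surface. World frame = base frame: x ahead of the robot, y to its left, z up, the work surface at z = 0. Lengths are in m, angles in rad, forces in N, time in s.
With the tool pointing down it reaches from about 0.35 to 0.925 m from the base axis. Payload 6.4 kg.
Tool frame: the origin (TCP) lies midway between the tips of the shut fingers; the grasp point (between the pads) lies 19 mm behind it; z points along the fingers, y is the line along which they close (so a half turn about z gives the same grasp; the last joint's range is limited). The gripper opens to 94 mm and grips with 3 to 60 N. Pads are 16 mm wide; open, the fingers measure 119 mm over their backs; the gripper's body (75 mm by 177 mm) begins 78 mm behind the grasp point.
Start: joints at [-1.28, 0.245, 1.558, -0, 1.339, -0.174], TCP at [0.291, -0.581, 0.205] pointing down, gripper open.
Joint ranges: [-3.13, 3.13], [-1.02, 2.26], [0.13, 2.54], [-0.95, 4.09], [0.21, 2.88], [-2.74, 2.74]. Speed limits (rad/s): [2.57, 2.57, 3.14, 3.14, 3.14, 3.14].

INTERFACE

Orientations are given as a unit quaternion [w, x, y, z].
In Python, from rig import r, viewer gives the robot as it stands.
- The arm moves only by the tool apply_moves, never from a script. Its argument "plan" is a list of rows, each an object of numbers: "tx", "ty", "tz": the shift along the tool's x, y, z as a fraction of full scale; "ax", "ay", "az": the turn, a rotation vector about the tool's x, y, z as a fraction of full scale; "gripper": the opening, from -1 (shut) to 1 (fully open). In form: [{"tx": .., "ty": .., "tz": .., "ax": .., "ay": .., "az": .., "gripper": ..}, ...]. A call has exactly 10 rows; each row shifts and turns the commanded pose from where the row before left it, along the tool's axes as they then stand; what a row does not reach is not made up. Full scale, the value 1, is 0.05 m for a shift and 6 degrees for a turn. A row lasts 1/10 s, in which the tool goes at most 50 mm and 8.59 degrees, less where a joint would pass 70% of its speed; a pose out of reach is approached as far as the arm can. A call with a number of a shift or a turn outside -1 to 1 is refused whole. A call with a gripper value outside its range is refused whole. The fingers move at their own pace and stop on an object; the grip force is fixed at half the most. Time passes only in rows, so rows that do not move let the fingers close, or fill a call up. It gives the time, the measured TCP pose, the force, the opening and the grip force at its end, in the units of the state.
- r.read_state(): the state, without advancing time (a new reading comes with each control period).
- viewer.grab_frame(name): name is "scene" or "top" or "wrist"; returns a dict with "frame" (400x640x3 uint8, blue, green, red), "z_map" (400x640 float32, m along the optical axis (not along the pixel's ray), 0 where there is no reading), "fx", "fy", "cx", "cy" (pixels), "k1" (the pictures are not rectified: a ray, as slopes to the right and down, at radius r is drawn at 1 + k1 r^2 times it, then the intrinsics apply), "view" (4x4, takes a point from world to camera coordinates). Camera axes: x right, y down, z forward; pixel columns grow to the right and rows downward; lengths in m; the calibration is good to about 2 mm. A picture is of the moment at which its call begins.
- r.job_done(): hands the job in; it is judged then, once.
Trained networks look in the newest picture that a camera, given by its name, has taken for a name from the list of things; names that differ only in an ending like _2 or _b are one class to them, and where a whole thing is asked for, a point or a joint stands for the part that bears it (a point fixed in the world has none). Each returns a list of dicts, best first, with "p" (0 to 1); they miss things now and then, are a little off and sometimes report something else, mostly with a low value. They report only what shows in the picture. A call takes as long as a camera call.
- viewer.recognise(camera, query): "rect" ([left, top, right, bottom] as shares, 0 to 1, of the picture: columns of its width, rows of its height, round what is visible of it).
- viewer.trace(camera, query): "region" (400x640 bool, what is visible of it) and "rect" ([left, top, right, bottom] as shares, 0 to 1, of the picture: columns of its width, rows of its height, round what is visible of it).
- viewer.place_of(camera, query): "xy" ([column, row] as shares, 0 to 1, of the picture: columns of its width, rows of its height: a listed point, or the origin of a listed thing).
The state is a dict: "t": time; "q": joint angles; "joint_velocities": joint speeds; "joint_efforts": joint torques, N m; "ee_pos": TCP position; "tool_rot": TCP orientation; "force": force on the tool from outside, world axes, zero at the start; "torque": the same for the moment, N m; "finger_gap": finger opening in m; "gripper_force": force on a finger pad.
Only numpy, scipy, OpenCV 4.12 (cv2) and the standard library are available. Lean on these libraries where they do the work, as an engineer would, in place of code of your own. Each camera call takes 0.05 s, during which the arm holds its last target. There are 200 camera calls.

TASK

Two flip mounts stand in the beam line on the dark grey breadboard: one carries a square framed filter, which is up in the beam, and the other a round lens, which lies folded down. First push the square holder over until it lies fully down, then push the round holder up until the lens stands fully upright (its finger lever is there for that). Only push, gently, with the fingertips: do not pinch or grip the holders or their levers, do not knock them over at speed, and leave the loose things on the breadboard where they are.

Things in the scene. Friction and masses are not known exactly. Their poses are not given: they have to be found in the camera images.
- square_mount: bare aluminium foot of the square flip mount, bolted to the breadboard. Origin: centre of its underside, on the breadboard's top. Foot 96 (x) x 60 (y) x 10 mm, with two cheeks 8 mm thick at x = +-41 mm, 22 mm wide in y, 64 mm high. The hinge axis runs along its x, 52 mm above the origin. The holder falls to its +y side; when the holder stands, the lever lies on the -y side.
- square_holder (a joint): hinge of the square holder, rad: 0 = upright (stop), 1.5 = lying level on the +y side of its mount (stop). Black square frame with a glass filter, 64 mm wide, 10 mm thick (5 either side of the hinge plane), 10 to 70 mm from the hinge axis. The stiff hinge stays where it is left; about 2 N at the holder's top or the lever's end moves it. Holder and lever weigh about 90 g.
- square_top (a point): middle of the square holder's far edge, in the middle of its thickness, 70 mm from the hinge axis; moves with the holder (x along the hinge, z from the hinge to this edge)
- square_lever_tip (a point): middle of the end of the square holder's aluminium finger lever: 32 mm wide along the hinge, 7 mm thick, reaching 55 mm from the hinge axis. It is fixed to the holder at a right angle: level on the mount's -y side when the holder stands, upright when it lies. Pushing the upright lever towards -y and down stands the holder up.
- round_mount: bare aluminium foot of the round flip mount, bolted to the breadboard. Origin: centre of its underside, on the breadboard's top. Foot 96 (x) x 60 (y) x 10 mm, with two cheeks 8 mm thick at x = +-41 mm, 22 mm wide in y, 64 mm high. The hinge axis runs along its x, 52 mm above the origin. The holder falls to its +y side; when the holder stands, the lever lies on the -y side.
- round_holder (a joint): hinge of the round holder, rad: 0 = upright (stop), 1.5 = lying level on the +y side of its mount (stop). Black ring with a glass lens, 60 mm across, an ear on each side, 10 mm thick (5 either side of the hinge plane), 10 to 70 mm from the hinge axis. The stiff hinge stays where it is left; about 2 N at the holder's top or the lever's end moves it. Holder and lever weigh about 90 g.
- round_top (a point): point of the round holder's rim farthest from the hinge, in the middle of its thickness, 70 mm from the hinge axis; moves with the holder
- round_lever_tip (a point): middle of the end of the round holder's aluminium finger lever: 32 mm wide along the hinge, 7 mm thick, reaching 55 mm from the hinge axis. It is fixed to the holder at a right angle: level on the mount's -y side when the holder stands, upright when it lies. Pushing the upright lever towards -y and down stands the holder up.
- breadboard: dark grey breadboard 340 (x) x 700 (y) x 12 mm, fixed, origin at the centre of its underside. The beam runs along its y through x = 0; a mount about 115 mm either side of the middle, either one on either side. Fixed on it: laser head 90 x 80 mm at y = 300 mm, 117 mm above the table, snout to y = 248; detector at y = -310, top at 132, snout to y = -283; bare posts 97 high at (140, +-310)
- spare_post: loose steel post, 13 mm thick, 65 mm high, standing on the breadboard; origin at the centre of its underside; leave alone
- lens_jar: loose pale jar with a black cap, 42 mm across, 60 mm high, standing on the breadboard; origin at the centre of its underside; leave alone
- driver: loose screwdriver, 150 mm long, lying on the breadboard along its own x; leave alone

How it is judged:
By the outcome, as a careful person would: the job done as asked, in the order asked, and still so for the second after the job is handed in, with the robot touching nothing.
It also fails if it takes over 51 s, if anything falls off the work surface, if the arm or the gripper's body presses on something with over 40 N, if the wrist force passes 120 N, or if a joint passes its speed limit or range.

## Working session

There is one attempt and no reset: what is moved stays moved. The work goes in short steps, Python scripts to look and compute and a tool call to move; the robot and the scene stay as the last step left them, time stands still between calls to the robot, and variables do not carry over. Pictures are saved under pics/ and viewed, at most 10 in all, crops included, and the job is handed in when it is done.

Besides the shell and the picture viewer there is one more tool, called by a JSON object that holds its "op" and its "data". apply_moves: Moves the arm, as the interface text tells. Shift numbers are shares of 0.05 m and turn numbers shares of 6 degrees, none past 1 either way. Its arguments: {"type":"object","properties":{"plan":{"type":"array"}},"required":["plan"]}

```bash
mkdir -p pics; cat > h.py <<'E'
import numpy as np, cv2
from rig import r, viewer
def und(f,u,v):
    K=np.array([[f['fx'],0,f['cx']],[0,f['fy'],f['cy']],[0,0,1]]);d=np.array([f['k1'],0,0,0.])
    return cv2.undistortPoints(np.array([[[u,v]]],float),K,d)[0,0]
def ray(f,u,v):
    V=np.array(f['view']);R=V[:3,:3];t=V[:3,3];s=und(f,u,v)
    return -R.T@t, R.T@np.array([s[0],s[1],1.])
def atz(f,u,v,z):
    o,d=ray(f,u,v);return o+d*(z-o[2])/d[2]
def atdepth(f,u,v):
    o,d=ray(f,u,v);return o+d*f['z_map'][int(round(v)),int(round(u))]
E
python3 - <<'E'
from h import *
names=['square_mount','square_holder','square_top','square_lever_tip','round_mount','round_holder','round_top','round_lever_tip','breadboard','spare_post','lens_jar','driver']
for c in ['top','scene']:
    f=viewer.grab_frame(c);cv2.imwrite(f'pics/{c}0.png',f['frame'])
    print(c,'cam',np.round(ray(f,320,200)[0],3))
    for n in names:
        try:
            for p in viewer.place_of(c,n)[:2]:
                u,v=p['xy'][0]*640,p['xy'][1]*400
                print(c,n,round(p['p'],2),round(u),round(v),'depth',np.round(atdepth(f,min(u,639),min(v,399)),3),'z12',np.round(atz(f,u,v,.012),3))
        except Exception as e: print(c,n,e)
s=r.read_state();print({k:np.round(v,3) for k,v in s.items()})
E
```

```text
top cam [ 0.464 -0.007  0.93 ]
top square_mount 0.71 352 245 depth [ 0.519 -0.051  0.136] z12 [ 0.528 -0.058  0.012]
top square_mount 0.53 301 191 depth [0.631 0.048 0.073] z12 [0.643 0.052 0.012]
top square_holder it knows: breadboard, driver, lens_jar, round_lever_tip, round_mount, round_top, spare_post, square_lever_tip, square_mount, square_top
top square_top 0.57 351 242 depth [ 0.524 -0.049  0.132] z12 [ 0.534 -0.055  0.012]
top square_lever_tip 0.81 382 249 depth [ 0.52  -0.121  0.011] z12 [ 0.52  -0.121  0.012]
top round_mount 0.92 238 239 depth [0.532 0.174 0.069] z12 [0.536 0.186 0.012]
top round_holder it knows: breadboard, driver, lens_jar, round_lever_tip, round_mount, round_top, spare_post, square_lever_tip, square_mount, square_top
top round_top 0.8 266 244 depth [0.526 0.124 0.011] z12 [0.526 0.124 0.012]
top round_lever_tip 0.18 350 247 depth [ 0.515 -0.048  0.135] z12 [ 0.523 -0.054  0.012]
top breadboard 0.72 290 244 depth [0.527 0.073 0.013] z12 [0.527 0.073 0.012]
top spare_post 0.44 323 310 depth [0.398 0.    0.079] z12 [0.393 0.001 0.012]
top lens_jar 0.72 299 
[... 1299 characters left out ...]
[0.396 0.001 0.012]
scene lens_jar 0.85 329 248 depth [0.657 0.068 0.037] z12 [0.64  0.056 0.012]
scene driver 0.79 262 206 depth [ 0.64  -0.106  0.015] z12 [ 0.638 -0.108  0.012]
{'t': np.float64(1.1), 'q': array([-1.28 ,  0.245,  1.558, -0.   ,  1.339, -0.174]), 'joint_velocities': array([-0.001,  0.002, -0.004,  0.001,  0.002, -0.001]), 'joint_efforts': array([ 0.0000e+00, -4.1584e+01, -3.1488e+01,  6.9000e-02,  2.9000e-02,
       -0.0000e+00]), 'ee_pos': array([ 0.291, -0.581,  0.205]), 'tool_rot': array([-0.   ,  0.973,  0.23 , -0.   ]), 'force': array([-0.081, -0.048,  0.221]), 'torque': array([ 0.029, -0.008,  0.003]), 'gripper_force': np.float64(0.0), 'finger_gap': np.float64(0.094)}
```

View pics/top0.png

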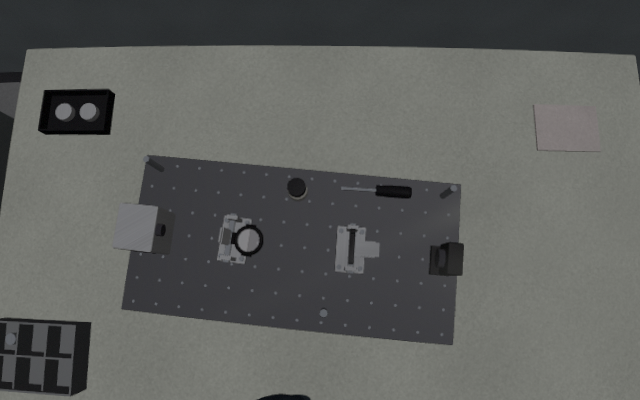

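View pics/scene0.png

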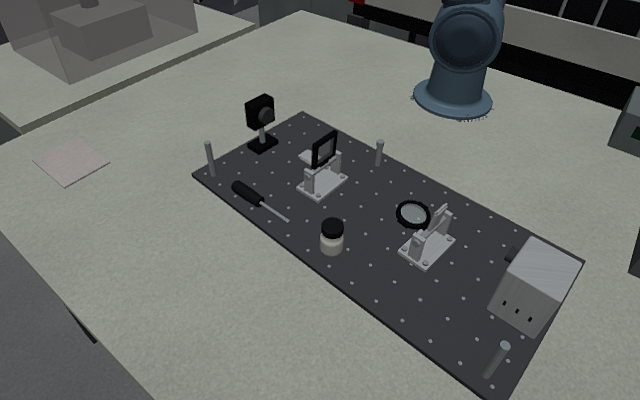

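The top picture shows the square mount at about (350,250), with its lever towards world -y, so its holder falls to +y. The round mount is at about (235,240). Its ring lies to world -y at (249,240) and its lever is upright, so that lever is also pushed to +y. The scene picture confirms this. Next I'll refine the positions with the depth maps.

```bash
python3 - <<'E'
from h import *
def cloud(f):
    z=f['z_map'];v,u=np.nonzero(z>0)
    K=np.array([[f['fx'],0,f['cx']],[0,f['fy'],f['cy']],[0,0,1]]);d=np.array([f['k1'],0,0,0.])
    s=cv2.undistortPoints(np.stack([u,v],1)[:,None].astype(float),K,d)[:,0]
    P=np.c_[s,np.ones(len(s))]*z[v,u][:,None];V=np.array(f['view'])
    return (P-V[:3,3])@V[:3,:3]
def rep(n,P):
    if len(P)<5: print(n,len(P));return
    (c,wh,a)=cv2.minAreaRect(P[:,:2].astype(np.float32)*1000)
    print(n,len(P),'mean',np.round(P.mean(0),4),'lo',np.round(P.min(0),3),'hi',np.round(P.max(0),3),'rect',np.round(c,1),np.round(wh,1),round(a,1))
for c in ['top','scene']:
    f=viewer.grab_frame(c);C=cloud(f)
    b=lambda x0,x1,y0,y1,z0,z1:C[(C[:,0]>x0)&(C[:,0]<x1)&(C[:,1]>y0)&(C[:,1]<y1)&(C[:,2]>z0)&(C[:,2]<z1)]
    print(c)
    rep('board',b(.3,.72,-.3,.4,.005,.016))
    rep('sq top',b(.46,.58,-.1,0.02,.11,.15))
    rep('sq lever',b(.46,.58,-.13,-.06,.06,.072))
    rep('sq cheek',b(.45,.6,-.12,0.02,.072,.08))
    rep('sq foot',b(.45,.6,-.12,0.02,.018,.026))
    rep('rd lever',b(.46,.6,.12,.26,.1,.135))
    rep('rd cheek',b(.46,.6,.12,.26,.072,.08))
    rep('rd ring',b(.46,.6,.07,.16,.055,.072))
    rep('rd foot',b(.45,.62,.1,.26,.018,.026))
f=viewer.grab_frame('top');im=f['frame']
cv2.imwrite('pics/crop.png',cv2.resize(im[205:275,205:395],None,fx=4,fy=4,interpolation=cv2.INTER_CUBIC))
E
```

```text
top
board 43387 mean [0.5137 0.0519 0.0122] lo [ 0.302 -0.293  0.005] hi [0.719 0.4   0.016] rect [509.8  54.7] [693.2 411.7] 89.5
sq top 189 mean [ 0.5175 -0.0497  0.1339] lo [ 0.487 -0.055  0.13 ] hi [ 0.549 -0.044  0.137] rect [517.9 -49.8] [10. 63.] 87.1
sq lever 373 mean [ 0.5172 -0.0827  0.0686] lo [ 0.501 -0.109  0.062] hi [ 0.566 -0.061  0.072] rect [533.5 -84.8] [65.5 47.9] 0.1
sq cheek 98 mean [ 0.5159 -0.0568  0.0758] lo [ 0.471 -0.102  0.072] hi [ 0.563 -0.041  0.079] rect [516.  -72.2] [59.2 92.1] 87.5
sq foot 760 mean [ 0.5174 -0.0476  0.0222] lo [ 0.472 -0.085  0.018] hi [0.567 0.    0.026] rect [519.2 -43.4] [80.9 94.2] 85.8
rd lever 95 mean [0.5355 0.1949 0.1121] lo [0.521 0.191 0.1  ] hi [0.551 0.201 0.122] rect [536.  195.6] [ 7.6 30.2] 82.2
rd cheek 498 mean [0.5306 0.156  0.0746] lo [0.492 0.124 0.072] hi [0.582 0.207 0.08 ] rect [533.3 162.3] [78.7 90.8] 82.6
rd ring 143 mean [0.5321 0.1497 0.0706] lo [0.499 0.124 0.066] hi [0.563 0.16  0.072] rect [530.6 141.8] [35.7 63.4] 89.3
rd foot 394 mean [0.5309 0.1926 0.0223] lo [0.486 0.157 0.018] hi [0.585 0.226 0.026
[... 484 characters left out ...]
472 -0.103  0.072] hi [ 0.566 -0.041  0.08 ] rect [517.8 -73.2] [59.8 93.7] 87.3
sq foot 738 mean [ 0.5189 -0.0476  0.023 ] lo [ 0.468 -0.085  0.018] hi [ 0.567 -0.022  0.026] rect [517.3 -53. ] [60.1 96.1] 87.0
rd lever 119 mean [0.5374 0.1979 0.1125] lo [0.519 0.191 0.1  ] hi [0.55  0.202 0.121] rect [534.4 197.9] [ 8.2 31.9] 77.0
rd cheek 685 mean [0.5327 0.1569 0.0747] lo [0.486 0.123 0.072] hi [0.581 0.207 0.08 ] rect [530.6 163.2] [78.9 95.6] 84.2
rd ring 80 mean [0.542  0.1513 0.0705] lo [0.496 0.13  0.065] hi [0.561 0.16  0.072] rect [528.2 146.1] [29.5 65.1] 86.3
rd foot 919 mean [0.5398 0.1993 0.0226] lo [0.486 0.156 0.018] hi [0.584 0.226 0.026] rect [532.6 191.8] [61.4 97.9] 82.8
```

View pics/crop.png

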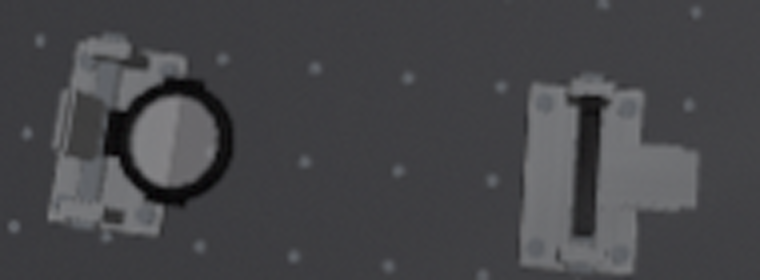

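{"op": "apply_moves", "data": {"plan": [{"az": -1, "gripper": -1}, {"az": -1, "gripper": -1}, {"az": -1, "gripper": -1}, {"az": -1, "gripper": -1}, {"az": -1, "gripper": -1}, {"az": -1, "gripper": -1}, {"az": -1, "gripper": -1}, {"az": -1, "gripper": -1}, {"az": -1, "gripper": -1}, {"az": -0.07, "gripper": -1}]}}

```text
$.plan[0]: bad value
```

{"op": "apply_moves", "data": {"plan": [{"tx": 0, "ty": 0, "tz": 0, "ax": 0, "ay": 0, "az": -1, "gripper": -1}, {"tx": 0, "ty": 0, "tz": 0, "ax": 0, "ay": 0, "az": -1, "gripper": -1}, {"tx": 0, "ty": 0, "tz": 0, "ax": 0, "ay": 0, "az": -1, "gripper": -1}, {"tx": 0, "ty": 0, "tz": 0, "ax": 0, "ay": 0, "az": -1, "gripper": -1}, {"tx": 0, "ty": 0, "tz": 0, "ax": 0, "ay": 0, "az": -1, "gripper": -1}, {"tx": 0, "ty": 0, "tz": 0, "ax": 0, "ay": 0, "az": -1, "gripper": -1}, {"tx": 0, "ty": 0, "tz": 0, "ax": 0, "ay": 0, "az": -1, "gripper": -1}, {"tx": 0, "ty": 0, "tz": 0, "ax": 0, "ay": 0, "az": -1, "gripper": -1}, {"tx": 0, "ty": 0, "tz": 0, "ax": 0, "ay": 0, "az": -1, "gripper": -1}, {"tx": 0, "ty": 0, "tz": 0, "ax": 0, "ay": 0, "az": -1, "gripper": -1}]}}

```text
t: 2.25
ee_pos: [0.2914, -0.5811, 0.2054]
tool_rot: [-0.0, 0.726, 0.688, 0.0]
force: [0.2, -0.3, -0.3]
finger_gap: 0.0173
gripper_force: 0.0
```

{"op": "apply_moves", "data": {"plan": [{"tx": 0.73, "ty": 0.28, "tz": 0, "ax": 0, "ay": 0, "az": 0, "gripper": -1}, {"tx": 0.73, "ty": 0.28, "tz": 0, "ax": 0, "ay": 0, "az": 0, "gripper": -1}, {"tx": 0.73, "ty": 0.28, "tz": 0, "ax": 0, "ay": 0, "az": 0, "gripper": -1}, {"tx": 0.73, "ty": 0.28, "tz": 0, "ax": 0, "ay": 0, "az": 0, "gripper": -1}, {"tx": 0.73, "ty": 0.28, "tz": 0, "ax": 0, "ay": 0, "az": 0, "gripper": -1}, {"tx": 0.73, "ty": 0.28, "tz": 0, "ax": 0, "ay": 0, "az": 0, "gripper": -1}, {"tx": 0.73, "ty": 0.28, "tz": 0, "ax": 0, "ay": 0, "az": 0, "gripper": -1}, {"tx": 0.73, "ty": 0.28, "tz": 0, "ax": 0, "ay": 0, "az": 0, "gripper": -1}, {"tx": 0.73, "ty": 0.28, "tz": 0, "ax": 0, "ay": 0, "az": 0, "gripper": -1}, {"tx": 0.73, "ty": 0.28, "tz": 0, "ax": 0, "ay": 0, "az": 0, "gripper": -1}]}}

```text
t: 3.25
ee_pos: [0.4531, -0.2235, 0.2057]
tool_rot: [0.0, 0.728, 0.686, 0.0]
force: [0.9, -0.3, -0.1]
finger_gap: 0.0003
gripper_force: 0.0
```

{"op": "apply_moves", "data": {"plan": [{"tx": 0.58, "ty": 0.23, "tz": 0, "ax": 0, "ay": 0, "az": 0, "gripper": -1}, {"tx": 0.58, "ty": 0.23, "tz": 0, "ax": 0, "ay": 0, "az": 0, "gripper": -1}, {"tx": 0.58, "ty": 0.23, "tz": 0, "ax": 0, "ay": 0, "az": 0, "gripper": -1}, {"tx": 0.58, "ty": 0.23, "tz": 0, "ax": 0, "ay": 0, "az": 0, "gripper": -1}, {"tx": 0.58, "ty": 0.23, "tz": 0, "ax": 0, "ay": 0, "az": 0, "gripper": -1}, {"tx": 0, "ty": 0, "tz": 0.4, "ax": 0, "ay": 0, "az": 0, "gripper": -1}, {"tx": 0, "ty": 0, "tz": 0.4, "ax": 0, "ay": 0, "az": 0, "gripper": -1}, {"tx": 0, "ty": 0, "tz": 0.4, "ax": 0, "ay": 0, "az": 0, "gripper": -1}, {"tx": 0, "ty": 0, "tz": 0.4, "ax": 0, "ay": 0, "az": 0, "gripper": -1}, {"tx": 0, "ty": 0, "tz": 0, "ax": 0, "ay": 0, "az": 0, "gripper": -1}]}}

```text
t: 4.25
ee_pos: [0.5164, -0.0827, 0.1227]
tool_rot: [-0.003, 0.728, 0.686, -0.001]
force: [-0.3, -0.3, -0.6]
finger_gap: 0.0004
gripper_force: 0.0
```

```bash
python3 - <<'E'
from h import *
f=viewer.grab_frame('scene');cv2.imwrite('pics/s1.png',cv2.resize(f['frame'][60:260,220:500],None,fx=2.8,fy=2.8))
# arc offsets (push dir s, height z) of TCP from hinge: front-bottom edge at d on face offset w
for d,w in((64,5),(48,3.5)):
    print(d)
    for th in np.linspace(0,1.5,13):
        print(round(th,2),round(d*np.sin(th)-w*np.cos(th)-8,1),round(64+d*np.cos(th)+w*np.sin(th),1))
E
```

```text
64
0.0 -13.0 128.0
0.12 -5.0 128.1
0.25 3.0 127.2
0.38 10.8 125.4
0.5 18.3 122.6
0.62 25.4 118.8
0.75 32.0 114.2
0.88 37.9 108.9
1.0 43.2 102.8
1.12 47.6 96.1
1.25 51.2 88.9
1.38 53.8 81.4
1.5 55.5 73.5
48
0.0 -11.5 112.0
0.12 -5.5 112.1
0.25 0.5 111.4
0.38 6.3 109.9
0.5 11.9 107.8
0.62 17.2 105.0
0.75 22.2 101.5
0.88 26.6 97.5
1.0 30.5 92.9
1.12 33.8 87.9
1.25 36.4 82.5
1.38 38.4 76.8
1.5 39.6 70.9
```

View pics/s1.png

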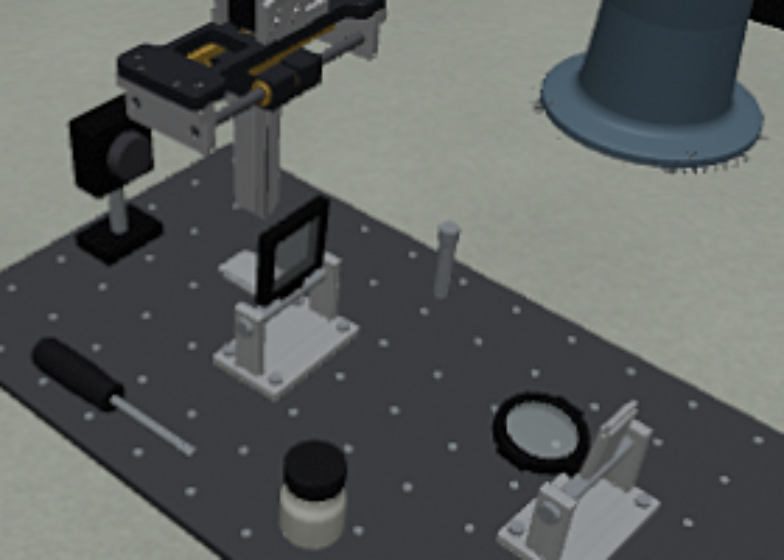

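The view shows the shut fingers at about (258,190), behind the square frame on its lever side and clear of everything. I'll approach slowly, then push along the arc.

{"op": "apply_moves", "data": {"plan": [{"tx": 0.08, "ty": 0, "tz": 0, "ax": 0, "ay": 0, "az": 0, "gripper": -1}, {"tx": 0.08, "ty": 0, "tz": 0, "ax": 0, "ay": 0, "az": 0, "gripper": -1}, {"tx": 0.08, "ty": 0, "tz": 0, "ax": 0, "ay": 0, "az": 0, "gripper": -1}, {"tx": 0.07, "ty": 0, "tz": 0, "ax": 0, "ay": 0, "az": 0, "gripper": -1}, {"tx": 0.07, "ty": 0, "tz": 0, "ax": 0, "ay": 0, "az": 0, "gripper": -1}, {"tx": 0.07, "ty": 0, "tz": 0.005, "ax": 0, "ay": 0, "az": 0, "gripper": -1}, {"tx": 0.07, "ty": 0, "tz": 0.005, "ax": 0, "ay": 0, "az": 0, "gripper": -1}, {"tx": 0.07, "ty": 0, "tz": 0.005, "ax": 0, "ay": 0, "az": 0, "gripper": -1}, {"tx": 0.07, "ty": 0, "tz": 0.005, "ax": 0, "ay": 0, "az": 0, "gripper": -1}, {"tx": 0.07, "ty": 0, "tz": 0.005, "ax": 0, "ay": 0, "az": 0, "gripper": -1}]}}

```text
t: 5.3
ee_pos: [0.5205, -0.0469, 0.124]
tool_rot: [-0.0, 0.728, 0.686, -0.0]
force: [0.3, -0.4, -0.4]
finger_gap: 0.0005
gripper_force: 0.6
```

{"op": "apply_moves", "data": {"plan": [{"tx": 0.066, "ty": 0, "tz": 0.025, "ax": 0, "ay": 0, "az": 0, "gripper": -1}, {"tx": 0.066, "ty": 0, "tz": 0.025, "ax": 0, "ay": 0, "az": 0, "gripper": -1}, {"tx": 0.066, "ty": 0, "tz": 0.025, "ax": 0, "ay": 0, "az": 0, "gripper": -1}, {"tx": 0.066, "ty": 0, "tz": 0.025, "ax": 0, "ay": 0, "az": 0, "gripper": -1}, {"tx": 0.066, "ty": 0, "tz": 0.025, "ax": 0, "ay": 0, "az": 0, "gripper": -1}, {"tx": 0.056, "ty": 0, "tz": 0.044, "ax": 0, "ay": 0, "az": 0, "gripper": -1}, {"tx": 0.056, "ty": 0, "tz": 0.044, "ax": 0, "ay": 0, "az": 0, "gripper": -1}, {"tx": 0.056, "ty": 0, "tz": 0.044, "ax": 0, "ay": 0, "az": 0, "gripper": -1}, {"tx": 0.056, "ty": 0, "tz": 0.044, "ax": 0, "ay": 0, "az": 0, "gripper": -1}, {"tx": 0.056, "ty": 0, "tz": 0.044, "ax": 0, "ay": 0, "az": 0, "gripper": -1}]}}

```text
t: 6.3
ee_pos: [0.5224, -0.0165, 0.1067]
tool_rot: [0.0, 0.728, 0.686, -0.0]
force: [-0.6, -0.4, 0.7]
finger_gap: 0.0008
gripper_force: 0.5
```

```bash
python3 - <<'E'
from h import *
f=viewer.grab_frame('scene');cv2.imwrite('pics/s2.png',cv2.resize(f['frame'][60:260,220:500],None,fx=2.8,fy=2.8))
print(r.read_state()['force'])
E
```

```text
[ 0.14196512 -1.40726203  0.0205359 ]
```

View pics/s2.png

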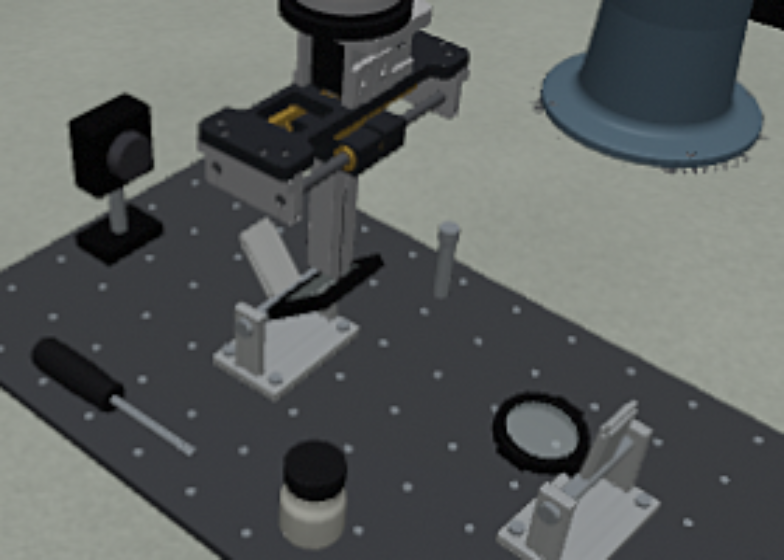

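The holder is leaning about 55–60° with the fingertips on its face at (335,280), and the lever is rising behind them. I'll continue.

{"op": "apply_moves", "data": {"plan": [{"tx": 0.04, "ty": 0, "tz": 0.058, "ax": 0, "ay": 0, "az": 0, "gripper": -1}, {"tx": 0.04, "ty": 0, "tz": 0.058, "ax": 0, "ay": 0, "az": 0, "gripper": -1}, {"tx": 0.04, "ty": 0, "tz": 0.058, "ax": 0, "ay": 0, "az": 0, "gripper": -1}, {"tx": 0.04, "ty": 0, "tz": 0.058, "ax": 0, "ay": 0, "az": 0, "gripper": -1}, {"tx": 0.04, "ty": 0, "tz": 0.058, "ax": 0, "ay": 0, "az": 0, "gripper": -1}, {"tx": 0.02, "ty": 0, "tz": 0.066, "ax": 0, "ay": 0, "az": 0, "gripper": -1}, {"tx": 0.02, "ty": 0, "tz": 0.066, "ax": 0, "ay": 0, "az": 0, "gripper": -1}, {"tx": 0.02, "ty": 0, "tz": 0.066, "ax": 0, "ay": 0, "az": 0, "gripper": -1}, {"tx": 0.02, "ty": 0, "tz": 0.06, "ax": 0, "ay": 0, "az": 0, "gripper": -1}, {"tx": 0, "ty": 0, "tz": 0.02, "ax": 0, "ay": 0, "az": 0, "gripper": -1}]}}

```text
t: 7.35
ee_pos: [0.5231, -0.0025, 0.0782]
tool_rot: [-0.0, 0.728, 0.686, -0.0]
force: [-0.7, 0.8, 1.0]
finger_gap: 0.0007
gripper_force: 0.5
```

{"op": "apply_moves", "data": {"plan": [{"tx": 0, "ty": 0, "tz": 0.02, "ax": 0, "ay": 0, "az": 0, "gripper": -1}, {"tx": 0, "ty": 0, "tz": 0.02, "ax": 0, "ay": 0, "az": 0, "gripper": -1}, {"tx": 0, "ty": 0, "tz": 0.02, "ax": 0, "ay": 0, "az": 0, "gripper": -1}, {"tx": 0, "ty": 0, "tz": 0.02, "ax": 0, "ay": 0, "az": 0, "gripper": -1}, {"tx": 0, "ty": 0, "tz": 0, "ax": 0, "ay": 0, "az": 0, "gripper": -1}, {"tx": 0, "ty": 0, "tz": 0, "ax": 0, "ay": 0, "az": 0, "gripper": -1}, {"tx": 0, "ty": 0, "tz": 0, "ax": 0, "ay": 0, "az": 0, "gripper": -1}, {"tx": 0, "ty": 0, "tz": 0, "ax": 0, "ay": 0, "az": 0, "gripper": -1}, {"tx": 0, "ty": 0, "tz": 0, "ax": 0, "ay": 0, "az": 0, "gripper": -1}, {"tx": 0, "ty": 0, "tz": 0, "ax": 0, "ay": 0, "az": 0, "gripper": -1}]}}

```text
t: 8.35
ee_pos: [0.5232, -0.0027, 0.0746]
tool_rot: [0.0, 0.728, 0.686, -0.0]
force: [-0.7, 0.2, 0.1]
finger_gap: 0.0007
gripper_force: 0.0
```

{"op": "apply_moves", "data": {"plan": [{"tx": 0, "ty": 0, "tz": 0.01, "ax": 0, "ay": 0, "az": 0, "gripper": -1}, {"tx": 0, "ty": 0, "tz": 0.01, "ax": 0, "ay": 0, "az": 0, "gripper": -1}, {"tx": 0, "ty": 0, "tz": 0.01, "ax": 0, "ay": 0, "az": 0, "gripper": -1}, {"tx": 0, "ty": 0, "tz": 0.01, "ax": 0, "ay": 0, "az": 0, "gripper": -1}, {"tx": 0, "ty": 0, "tz": 0.01, "ax": 0, "ay": 0, "az": 0, "gripper": -1}, {"tx": 0, "ty": 0, "tz": 0, "ax": 0, "ay": 0, "az": 0, "gripper": -1}, {"tx": 0, "ty": 0, "tz": 0, "ax": 0, "ay": 0, "az": 0, "gripper": -1}, {"tx": 0, "ty": 0, "tz": 0, "ax": 0, "ay": 0, "az": 0, "gripper": -1}, {"tx": 0, "ty": 0, "tz": 0, "ax": 0, "ay": 0, "az": 0, "gripper": -1}, {"tx": 0, "ty": 0, "tz": 0, "ax": 0, "ay": 0, "az": 0, "gripper": -1}]}}

```text
t: 9.35
ee_pos: [0.5234, -0.0026, 0.073]
tool_rot: [-0.0, 0.728, 0.686, -0.0]
force: [-3.4, 1.3, 7.9]
finger_gap: 0.0006
gripper_force: 3.7
```

The force rose to 8 N with z held at 73.0 mm, which is the height I predicted for the stop, so the square holder is down. Next I lift and go over to the round mount.

{"op": "apply_moves", "data": {"plan": [{"tx": 0, "ty": 0, "tz": -0.1, "ax": 0, "ay": 0, "az": 0, "gripper": -1}, {"tx": 0, "ty": 0, "tz": -0.5, "ax": 0, "ay": 0, "az": 0, "gripper": -1}, {"tx": 0, "ty": 0, "tz": -0.7, "ax": 0, "ay": 0, "az": 0, "gripper": -1}, {"tx": 0, "ty": 0, "tz": -0.5, "ax": 0, "ay": 0, "az": 0, "gripper": -1}, {"tx": 0.6, "ty": 0, "tz": 0, "ax": 0, "ay": 0, "az": 0, "gripper": -1}, {"tx": 0.7, "ty": -0.05, "tz": 0, "ax": 0, "ay": 0, "az": 0, "gripper": -1}, {"tx": 0.7, "ty": 0, "tz": 0, "ax": 0, "ay": 0, "az": 0, "gripper": -1}, {"tx": 0.7, "ty": 0, "tz": 0, "ax": 0, "ay": 0, "az": 0, "gripper": -1}, {"tx": 0.6, "ty": 0, "tz": 0, "ax": 0, "ay": 0, "az": 0, "gripper": -1}, {"tx": 0, "ty": 0, "tz": 0, "ax": 0, "ay": 0, "az": 0.6, "gripper": -1}]}}

```text
t: 10.35
ee_pos: [0.5301, 0.165, 0.1619]
tool_rot: [-0.0, 0.748, 0.664, 0.0]
force: [-0.3, 0.0, -0.1]
finger_gap: 0.0005
gripper_force: 0.0
```

```bash
python3 - <<'E'
from h import *
f=viewer.grab_frame('scene');cv2.imwrite('pics/s3.png',cv2.resize(f['frame'][60:260,220:500],None,fx=2.8,fy=2.8))
s=r.read_state();print(s['ee_pos'],s['tool_rot'],s['force'])
z=f['z_map']
P=np.array([atdepth(f,u,v) for u in range(290,380) for v in range(120,200) if z[v,u]>0])
m=(abs(P[:,0]-.52)<.06)&(P[:,1]>-.04)&(P[:,1]<.03)&(P[:,2]>.045)&(P[:,2]<.15)
Q=P[m];print(len(Q),Q[:,2].max());
m=Q[:,2]>.06;print('z slope dz/dy',np.polyfit(Q[m,1],Q[m,2],1),Q[m,1].min(),Q[m,1].max())
E
```

```text
[0.5301801  0.16376353 0.16182791] [ 1.33686767e-07  7.49156497e-01  6.62393037e-01 -8.33420238e-05] [-0.72898323 -0.8294657  -0.51941708]
741 0.07767622046806033
z slope dz/dy [0.04612851 0.07222818] -0.03999262074145671 0.01750536712484313
```

View pics/s3.png

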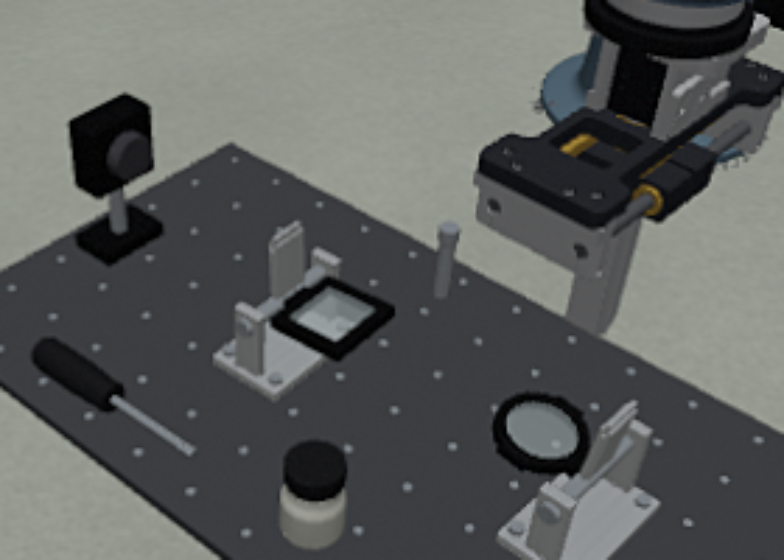

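The square holder lies flat at (335,315) with its lever upright at (287,255). The fingertips are above the lens ring, short of the round lever at (615,430). I'll descend and approach the lever.

{"op": "apply_moves", "data": {"plan": [{"tx": 0, "ty": 0, "tz": 0.26, "ax": 0, "ay": 0, "az": 0, "gripper": -1}, {"tx": 0, "ty": 0, "tz": 0.26, "ax": 0, "ay": 0, "az": 0, "gripper": -1}, {"tx": 0, "ty": 0, "tz": 0.26, "ax": 0, "ay": 0, "az": 0, "gripper": -1}, {"tx": 0, "ty": 0, "tz": 0.26, "ax": 0, "ay": 0, "az": 0, "gripper": -1}, {"tx": 0.08, "ty": 0, "tz": 0, "ax": 0, "ay": 0, "az": 0, "gripper": -1}, {"tx": 0.08, "ty": 0, "tz": 0, "ax": 0, "ay": 0, "az": 0, "gripper": -1}, {"tx": 0.08, "ty": 0, "tz": 0, "ax": 0, "ay": 0, "az": 0, "gripper": -1}, {"tx": 0.08, "ty": 0, "tz": 0, "ax": 0, "ay": 0, "az": 0, "gripper": -1}, {"tx": 0.06, "ty": 0, "tz": 0, "ax": 0, "ay": 0, "az": 0, "gripper": -1}, {"tx": 0, "ty": 0, "tz": 0, "ax": 0, "ay": 0, "az": 0, "gripper": -1}]}}

```text
t: 11.4
ee_pos: [0.533, 0.1816, 0.1105]
tool_rot: [0.0, 0.749, 0.663, 0.0]
force: [0.5, 0.2, -0.0]
finger_gap: 0.0006
gripper_force: 0.0
```

{"op": "apply_moves", "data": {"plan": [{"tx": 0.051, "ty": 0, "tz": 0.007, "ax": 0, "ay": 0, "az": 0, "gripper": -1}, {"tx": 0.051, "ty": 0, "tz": 0.007, "ax": 0, "ay": 0, "az": 0, "gripper": -1}, {"tx": 0.051, "ty": 0, "tz": 0.007, "ax": 0, "ay": 0, "az": 0, "gripper": -1}, {"tx": 0.051, "ty": 0, "tz": 0.007, "ax": 0, "ay": 0, "az": 0, "gripper": -1}, {"tx": 0.051, "ty": 0, "tz": 0.007, "ax": 0, "ay": 0, "az": 0, "gripper": -1}, {"tx": 0.05, "ty": 0, "tz": 0.023, "ax": 0, "ay": 0, "az": 0, "gripper": -1}, {"tx": 0.05, "ty": 0, "tz": 0.023, "ax": 0, "ay": 0, "az": 0, "gripper": -1}, {"tx": 0.05, "ty": 0, "tz": 0.023, "ax": 0, "ay": 0, "az": 0, "gripper": -1}, {"tx": 0.05, "ty": 0, "tz": 0.023, "ax": 0, "ay": 0, "az": 0, "gripper": -1}, {"tx": 0.05, "ty": 0, "tz": 0.023, "ax": 0, "ay": 0, "az": 0, "gripper": -1}]}}

```text
t: 12.4
ee_pos: [0.5359, 0.2063, 0.1025]
tool_rot: [0.0, 0.749, 0.663, 0.0]
force: [-1.0, -1.7, 1.8]
finger_gap: 0.0003
gripper_force: 1.0
```

```bash
python3 - <<'E'
from h import *
f=viewer.grab_frame('scene');cv2.imwrite('pics/s4.png',cv2.resize(f['frame'][60:280,320:560],None,fx=2.7,fy=2.7))
s=r.read_state();print(s['ee_pos'],s['force'])
E
```

```text
[0.5358821  0.20657112 0.10227492] [ 0.38848371 -1.03837052  1.31105793]
```

View pics/s4.png

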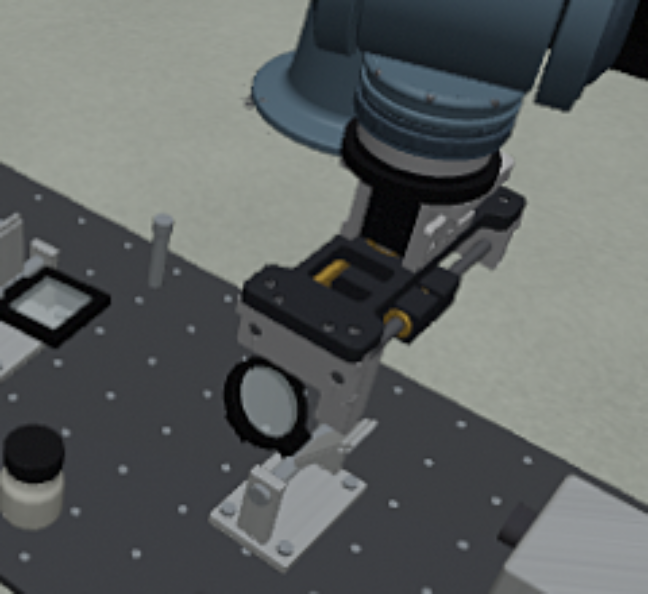

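The ring at (265,400) is rising as the fingertips push the lever down at (345,440). I'll continue along the arc.

{"op": "apply_moves", "data": {"plan": [{"tx": 0.044, "ty": 0, "tz": 0.036, "ax": 0, "ay": 0, "az": 0, "gripper": -1}, {"tx": 0.044, "ty": 0, "tz": 0.036, "ax": 0, "ay": 0, "az": 0, "gripper": -1}, {"tx": 0.044, "ty": 0, "tz": 0.036, "ax": 0, "ay": 0, "az": 0, "gripper": -1}, {"tx": 0.044, "ty": 0, "tz": 0.036, "ax": 0, "ay": 0, "az": 0, "gripper": -1}, {"tx": 0.044, "ty": 0, "tz": 0.036, "ax": 0, "ay": 0, "az": 0, "gripper": -1}, {"tx": 0.03, "ty": 0, "tz": 0.047, "ax": 0, "ay": 0, "az": 0, "gripper": -1}, {"tx": 0.03, "ty": 0, "tz": 0.047, "ax": 0, "ay": 0, "az": 0, "gripper": -1}, {"tx": 0.03, "ty": 0, "tz": 0.047, "ax": 0, "ay": 0, "az": 0, "gripper": -1}, {"tx": 0.03, "ty": 0, "tz": 0.047, "ax": 0, "ay": 0, "az": 0, "gripper": -1}, {"tx": 0.03, "ty": 0, "tz": 0.047, "ax": 0, "ay": 0, "az": 0, "gripper": -1}]}}

```text
t: 13.45
ee_pos: [0.538, 0.2244, 0.0815]
tool_rot: [0.0, 0.749, 0.663, -0.0]
force: [0.9, -1.9, 0.5]
finger_gap: 0.0004
gripper_force: 0.8
```

{"op": "apply_moves", "data": {"plan": [{"tx": 0.015, "ty": 0, "tz": 0.055, "ax": 0, "ay": 0, "az": 0, "gripper": -1}, {"tx": 0.015, "ty": 0, "tz": 0.055, "ax": 0, "ay": 0, "az": 0, "gripper": -1}, {"tx": 0.015, "ty": 0, "tz": 0.055, "ax": 0, "ay": 0, "az": 0, "gripper": -1}, {"tx": 0.01, "ty": 0, "tz": 0.05, "ax": 0, "ay": 0, "az": 0, "gripper": -1}, {"tx": 0, "ty": 0, "tz": 0.02, "ax": 0, "ay": 0, "az": 0, "gripper": -1}, {"tx": 0, "ty": 0, "tz": 0.01, "ax": 0, "ay": 0, "az": 0, "gripper": -1}, {"tx": 0, "ty": 0, "tz": 0, "ax": 0, "ay": 0, "az": 0, "gripper": -1}, {"tx": 0, "ty": 0, "tz": 0, "ax": 0, "ay": 0, "az": 0, "gripper": -1}, {"tx": 0, "ty": 0, "tz": 0, "ax": 0, "ay": 0, "az": 0, "gripper": -1}, {"tx": 0, "ty": 0, "tz": 0, "ax": 0, "ay": 0, "az": 0, "gripper": -1}]}}

```text
t: 14.45
ee_pos: [0.5383, 0.2272, 0.0695]
tool_rot: [-0.0, 0.749, 0.663, -0.0]
force: [0.6, -0.2, 1.1]
finger_gap: 0.0004
gripper_force: 0.2
```

{"op": "apply_moves", "data": {"plan": [{"tx": 0, "ty": 0, "tz": 0.01, "ax": 0, "ay": 0, "az": 0, "gripper": -1}, {"tx": 0, "ty": 0, "tz": 0.01, "ax": 0, "ay": 0, "az": 0, "gripper": -1}, {"tx": 0, "ty": 0, "tz": 0.01, "ax": 0, "ay": 0, "az": 0, "gripper": -1}, {"tx": 0, "ty": 0, "tz": 0.01, "ax": 0, "ay": 0, "az": 0, "gripper": -1}, {"tx": 0, "ty": 0, "tz": 0.01, "ax": 0, "ay": 0, "az": 0, "gripper": -1}, {"tx": 0, "ty": 0, "tz": 0.01, "ax": 0, "ay": 0, "az": 0, "gripper": -1}, {"tx": 0, "ty": 0, "tz": 0, "ax": 0, "ay": 0, "az": 0, "gripper": -1}, {"tx": 0, "ty": 0, "tz": 0, "ax": 0, "ay": 0, "az": 0, "gripper": -1}, {"tx": 0, "ty": 0, "tz": 0, "ax": 0, "ay": 0, "az": 0, "gripper": -1}, {"tx": 0, "ty": 0, "tz": 0, "ax": 0, "ay": 0, "az": 0, "gripper": -1}]}}

```text
t: 15.45
ee_pos: [0.5384, 0.2274, 0.0676]
tool_rot: [-0.0, 0.749, 0.663, -0.0]
force: [-3.9, -0.1, 7.9]
finger_gap: 0.0001
gripper_force: 4.1
```

That is 8 N at 67.6 mm against a predicted 67.5, so the lever is at its stop. I'll lift clear and check.

{"op": "apply_moves", "data": {"plan": [{"tx": 0, "ty": 0, "tz": -0.05, "ax": 0, "ay": 0, "az": 0, "gripper": -1}, {"tx": 0, "ty": 0, "tz": -0.2, "ax": 0, "ay": 0, "az": 0, "gripper": -1}, {"tx": 0, "ty": 0, "tz": -0.5, "ax": 0, "ay": 0, "az": 0, "gripper": -1}, {"tx": 0, "ty": 0, "tz": -0.6, "ax": 0, "ay": 0, "az": 0, "gripper": -1}, {"tx": 0, "ty": 0, "tz": -0.6, "ax": 0, "ay": 0, "az": 0, "gripper": -1}, {"tx": 0, "ty": 0, "tz": -0.6, "ax": 0, "ay": 0, "az": 0, "gripper": -1}, {"tx": 0, "ty": 0, "tz": -0.6, "ax": 0, "ay": 0, "az": 0, "gripper": -1}, {"tx": 0, "ty": 0, "tz": -0.4, "ax": 0, "ay": 0, "az": 0, "gripper": -1}, {"tx": 0, "ty": 0, "tz": 0, "ax": 0, "ay": 0, "az": 0, "gripper": -1}, {"tx": 0, "ty": 0, "tz": 0, "ax": 0, "ay": 0, "az": 0, "gripper": -1}]}}

```text
t: 16.45
ee_pos: [0.5382, 0.227, 0.2437]
tool_rot: [0.0, 0.749, 0.663, -0.0]
force: [-0.1, 0.4, -0.4]
finger_gap: 0.0004
gripper_force: 0.0
```

```bash
python3 - <<'E'
from h import *
f=viewer.grab_frame('scene');cv2.imwrite('pics/s5.png',cv2.resize(f['frame'][80:280,220:500],None,fx=2.8,fy=2.8))
z=f['z_map'];P=np.array([atdepth(f,u,v) for u in range(380,470) for v in range(120,270) if z[v,u]>0])
s=(P[:,0]-.534)*.122+(P[:,1]-.1915)*.9925; l=(P[:,0]-.534)*.9925-(P[:,1]-.1915)*.122
m=(abs(s)<.03)&(abs(l)<.034)&(P[:,2]>.085)&(P[:,2]<.15)
print(m.sum(),P[m,2].max(),'tilt ds/dz',np.polyfit(P[m,2],s[m],1))
E
```

```text
465 0.13655032255759014 tilt ds/dz [-0.05942758  0.00879769]
```

View pics/s5.png

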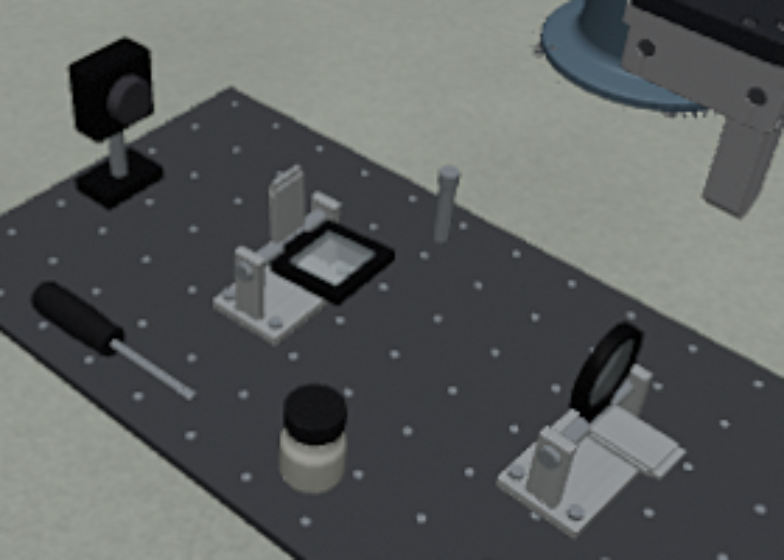

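The square frame lies flat at (335,262). The lens stands at (608,372) with its lever level at (640,440). The jar, post and driver haven't moved, and the gripper is clear.

```bash
python3 -c "
from rig import r
print(r.job_done())"
```

```text
the job is handed in; nothing more can be done
None
```

The job is handed in: I pushed the square holder fully down, then the round lens fully upright, each pressed gently onto its stop at about 8 N. The loose things are where they were.

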